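Release the cam and seat the flange with the follower slide

ROBOT

A 6-joint arm with a two-finger parallel gripper is mounted at the origin on a cart in front of the work surface, level with it; the furniture and walls round the work are solid. World frame = base frame: x ahead of the robot, y to its left, z up, the work surface at z = 0. Lengths are in m, angles in rad, forces in N, time in s.
With the tool pointing down it reaches from about 0.325 to 0.775 m from the base axis. Payload 5.5 kg.
Tool frame: the origin (TCP) lies midway between the tips of the shut fingers; the grasp point (between the pads) lies 19 mm behind it; z points along the fingers, y is the line along which they close (so a half turn about z gives the same grasp; the last joint's range is limited). The gripper opens to 85 mm and grips with 20 to 120 N. Pads are 22 mm wide; open, the fingers measure 114 mm over their backs; the gripper's body (76 mm by 85 mm) begins 54 mm behind the grasp point. The pads swing forward as they close: fully open they stand 13 mm farther back than shut.
Start: joints at [1.215, 0.091, 1.231, -0, 1.82, -0.057], TCP at [0.177, 0.573, 0.231] pointing down, gripper open.
Joint ranges: [-2.87, 2.87], [-0.86, 2.18], [0.17, 2.46], [-1.51, 4.65], [0.06, 2.69], [-2.65, 2.65]. Speed limits (rad/s): [2.57, 2.57, 3.01, 3.14, 3.14, 3.14].

INTERFACE

Orientations are given as a unit quaternion [w, x, y, z].
In Python, from rig import status, viewer, order gives the robot as it stands. The module is installed in compiled form; this text tells all that it offers.
- The arm moves only by the tool play_rows, never from a script. Its argument "targets" is a list that holds one entry, the list of rows, each a list of 4 numbers: the shift along the world's x, y, z each as a share of 0.04 m, from -1 to 1, then the turn about the world's z as a share of 0.1 rad, from -1 to 1. In form: [[[dx, dy, dz, yaw], ...]]. A call has 1 to 8 rows; each row shifts and turns the commanded pose from where the row before left it; what a row does not reach is not made up. A row lasts 1/8 s, in which the tool goes at most 62.5 mm and 10.7 degrees, less where a joint would pass 70% of its speed; a pose out of reach is approached as far as the arm can. A call with a number of a shift or a turn outside -1 to 1 is refused whole. A call with a gripper value outside its range is refused whole. "grip" is the opening, from 0 (shut) to 1 (fully open), set as the call begins (left out, the last holds). The fingers move at their own pace and stop on an object; "grip_force" is the grip in N (left out, the last holds). Time passes only in rows, so rows that do not move let the fingers close. It gives the time, the measured TCP pose, the force, the opening and the grip force at its end, in the units of the state.
- status.get_obs(): the state, without advancing time (a new reading comes with each control period).
- viewer.get_image(name): name is "side" or "top"; returns the picture (420x560x3 uint8, blue, green, red); there is no depth.
- viewer.calibration(name): a dict with "fov_y" (degrees; the focal length in pixels is half the picture's height over the tangent of half this angle, whatever the lens; pixels are square), "cx", "cy" (the principal point, pixels), "R" (3x3) and "t" (3): a world point X has camera coordinates R X + t. Camera axes: x right, y down, z forward; pixel columns grow to the right and rows downward; lengths in m; the calibration is good to about 2 mm. A picture is of the moment at which its call begins. calibration takes no time and is no camera call.
- order.close_job(): hands the job in; it is judged then, once.
The state is a dict: "t": time; "qpos": joint angles; "dq": joint speeds; "tau": joint torques, N m; "tool_pos": TCP position; "orientation": TCP orientation; "ft_force": force on the tool from outside, world axes, zero at the start; "ft_torque": the same for the moment, N m; "gripper_width": finger opening in m; "grasp_force": force on a finger pad.
Only numpy, scipy, OpenCV 4.12 (cv2) and the standard library are available. Lean on these libraries where they do the work, as an engineer would, in place of code of your own. Each camera call takes 0.05 s, during which the arm holds its last target. There are 200 camera calls.

TASK

Seat the turned flange in the checking fixture without picking it up: with your fingers push the red knob of the cam lever round until the cam's low point faces the brass roller (the lever then points straight forward, the way the slide travels), and only then push the blue plate of the slide forward until the slide has pressed the flange against the steel stop. Leave the cam at its low point and the slide home; do not touch the flange itself, and leave the loose ring, bushing and gauge block where they are.

Things in the scene. Friction and masses are not known exactly. Their poses are not given: they have to be found in the camera images.
- fixture: Checking fixture, fixed to the plate: a grey base plate 236 x 176 x 15 mm, lying at a different place and yaw (up to 0.3 rad) each time. Origin at the centre of its underside; x is forward (the way the slide travels, away from the robot), y left, z up. The slide lane runs along x at y = +45 mm, the cam pivot stands at x = +20, y = -42 mm. Everything on it stays below 90 mm.
- slide (a joint): Follower slide, in m: 0 fully back, grows forward (fixture +x); starts at 0 to 0.007, home at about 0.034, with the flange clamped between its fork and the stop. Stiff (about 3 N), stays where it is left. An arm on its right carries a brass roller that meets the cam's rim: until the cam is within about 0.4 rad of its low point the slide is blocked short of home (do not force it).
- push_plate (a point): Middle of the rear face (facing the robot, fixture -x) of the slide's upright blue push plate, 70 mm above the work surface; the plate is 56 mm wide, 8 mm thick and reaches from 18 to 88 mm above the work surface. Moves with the slide.
- cam (a joint): Eccentric cam, in rad: 0 at the low point (lever along fixture +x, green dot towards the roller), growing clockwise from above: the lever points at fixture angle -value. Starts at 1.6 to 2.6 (lever to the right or back); push it counterclockwise to 0, by way of the right. Takes about 6.5 N at the knob, stays where left, has no stop at 0 (limits -0.5, 2.75): do not overshoot by over 0.3.
- cam_knob (a point): On the axis of the upright red knob at the end of the cam lever, 75 mm above the work surface, 70 mm from the pivot. The knob is a cylinder 15 mm in diameter that reaches from 39 to 89 mm above the work surface; the lever under it is 12 mm wide with its top at 41 mm.
- cam_pivot (a point): Cam pivot axis (vertical), at 45 mm above the work surface, near the top of the hub. The cam is a steel disc of radius 30 mm set 13.5 mm off the pivot towards the lever, 19 to 34 mm above the work surface.
- stop_face (a point): Centre of the rear face of the fixed steel stop at the front end of the slide lane (64 mm wide, top 32 mm above the work surface), at half the stop's height; x forward, y left, z up as the fixture. The seated flange has its centre 35 mm behind this face (x = -35 mm).
- flange_part: Turned steel flange lying loose, boss up, on the base plate between the slide's fork and the stop: disc 70 mm diameter, 9 mm thick, boss 32 mm diameter, 31 mm high in all. Origin at the centre of its underside, z up. It starts 18 to 25 mm short of the stop; the slide pushes it the rest.
- ring_gauge: Loose steel ring gauge 54 mm diameter, 18 mm high, left of the fixture; bystander. Origin at the centre of its underside.
- bushing: Loose bronze-coloured flanged bushing 31 mm diameter, 22 mm high, left of the fixture; bystander. Origin at the centre of its underside.
- gauge_block: Loose steel gauge block 30 x 9 mm, 25 mm high, right of the fixture towards the robot; bystander. Origin at the centre of its underside.
Not all that is in view belongs to the job. What is meant by the flange_part is not purple, and is the smaller of those in its own colour.

How it is judged:
By the outcome, as a careful person would: the job done as asked, in the order asked, and still so for the second after the job is handed in, with the robot touching nothing.
It also fails if it takes over 48 s, if anything falls off the work surface, if the arm or the gripper's body presses on something with over 40 N, if the wrist force passes 120 N, or if a joint passes its speed limit or range.

## Working session

There is one attempt and no reset: what is moved stays moved. The work goes in short steps, Python scripts to look and compute and a tool call to move; the robot and the scene stay as the last step left them, time stands still between calls to the robot, and variables do not carry over. Pictures are saved under pics/ and viewed, at most 10 in all, crops included, and the job is handed in when it is done.

Besides the shell and the picture viewer there is one more tool, called after "Request:" by a JSON object that holds its "op" and its "data". play_rows: Moves the arm, as the interface text tells. Its arguments: {"type":"object","properties":{"targets":{"type":"array","items":{"type":"array","items":{"type":"array","items":{"type":"number"}}}},"grip":{"type":"number"},"grip_force":{"type":"number"}},"required":["targets"]}

```bash
mkdir -p pics; python3 - <<'E'
from rig import status,viewer
import cv2,numpy as np
for n in("top","side"):
    cv2.imwrite(f"pics/{n}0.png",viewer.get_image(n)); c=viewer.calibration(n)
    print(n,c)
o=status.get_obs();print(o['t'],o['tool_pos'],o['orientation'],o['gripper_width'])
E
```

```text
top {'fov_y': 56.35544481101166, 'cx': 283.4649350838298, 'cy': 217.45663445826327, 'R': array([[ 1.90283698e-02, -9.99817763e-01,  1.53710740e-03],
       [-9.96992461e-01, -1.90900732e-02, -7.51105925e-02],
       [ 7.51262480e-02, -1.03252365e-04, -9.97174025e-01]]), 't': array([0.10705036, 0.54809497, 0.89797759])}
side {'fov_y': 49.9202315805362, 'cx': 285.79480375554795, 'cy': 215.01085603507255, 'R': array([[ 0.48972265, -0.87168154, -0.0185206 ],
       [-0.48557815, -0.25503852, -0.83616339],
       [ 0.72414473,  0.41848135, -0.54816765]]), 't': array([-0.18309213,  0.33325858,  0.46586428])}
0.1 [0.17651649 0.57317376 0.23025156] [-1.83919383e-04  1.48835052e-01  9.88861634e-01 -8.73417254e-04] 0.08512284024258678
```

View pics/top0.png

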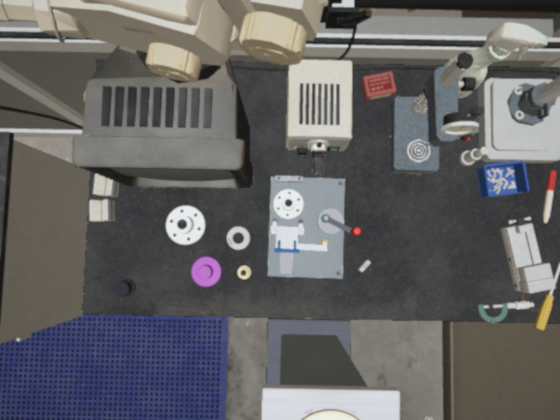

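View pics/side0.png

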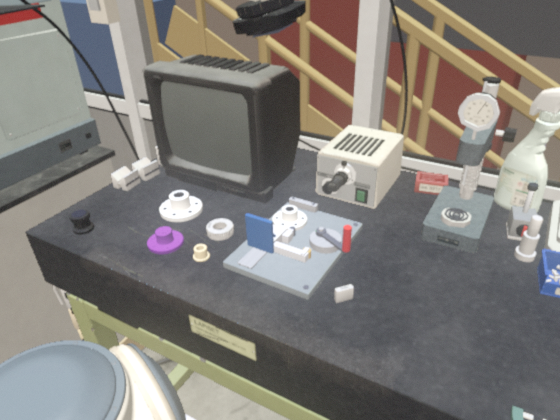

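The top view shows three flanges: large white (185,225), purple (206,271) and small white (289,204). The one meant is the small white one: it isn't purple, it is the smaller of the two white, and it lies in the fixture. The knob is at (357,231), the pivot at about (326,218) and the blue plate at about (287,247). I'll enlarge this area to confirm.

```bash
cat > h.py <<'E'
from rig import status,viewer
import cv2,numpy as np
def ray(n,u,v):
    c=viewer.calibration(n);f=210/np.tan(np.radians(c['fov_y']/2))
    d=c['R'].T@np.array([(u-c['cx'])/f,(v-c['cy'])/f,1]);return -c['R'].T@c['t'],d
def at(n,u,v,z):
    o,d=ray(n,u,v);return o+d*(z-o[2])/d[2]
def px(n,X):
    c=viewer.calibration(n);f=210/np.tan(np.radians(c['fov_y']/2))
    p=c['R']@np.array(X)+c['t'];return p[0]/p[2]*f+c['cx'],p[1]/p[2]*f+c['cy']
E
python3 - <<'E'
import cv2,numpy as np
a=cv2.imread('pics/top0.png')[170:290,255:375];b=cv2.imread('pics/side0.png')[190:310,220:370]
a=cv2.resize(a,None,fx=5,fy=5,interpolation=cv2.INTER_CUBIC)
cv2.imwrite('pics/crop_t.png',a)
cv2.imwrite('pics/crop_s.png',cv2.resize(b,None,fx=5,fy=5,interpolation=cv2.INTER_CUBIC))
E
```

```text
(no output)
```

View pics/crop_t.png

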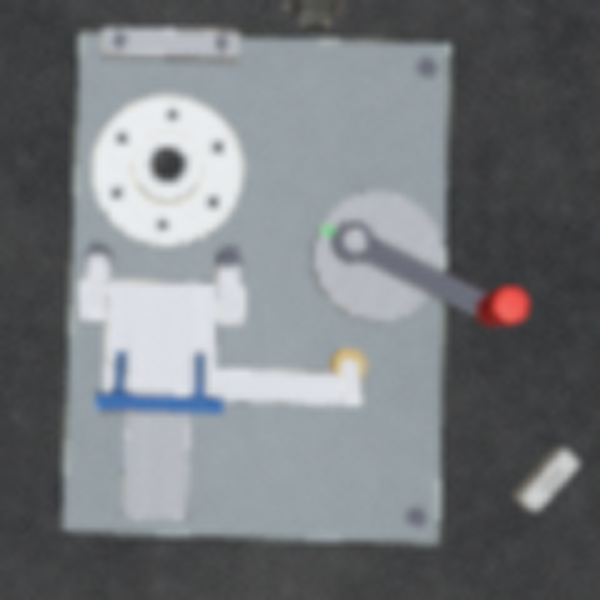

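View pics/crop_s.png

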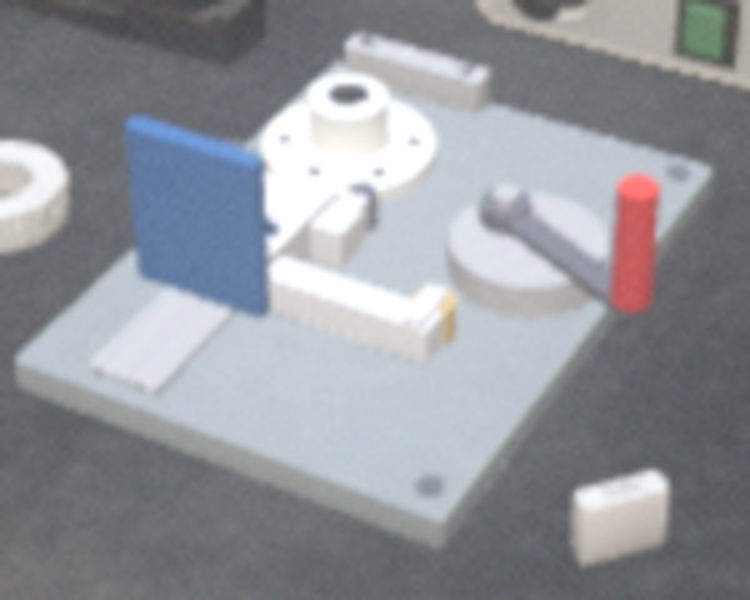

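The crops confirm the small white flange in the fixture, between the fork and the stop. The green dot is to the left-rear of the pivot, and the lever points right and slightly back. Next I'll compute positions.

```bash
python3 - <<'E'
from h import *
T=lambda x,y,z:at('top',255+(x+.5)/5-.5,170+(y+.5)/5-.5,z)
S=lambda x,y,z:at('side',220+(x+.5)/5-.5,190+(y+.5)/5-.5,z)
cor=np.array([T(80,33,.015),T(452,43,.015),T(440,543,.015),T(64,528,.015)])
loc=np.array([[.118,.088],[.118,-.088],[-.118,-.088],[-.118,.088]])
def fit(c):
    m=c[:,:2].mean(0);A=(c[:,:2]-m).T@loc
    y=np.arctan2(A[1,0]-A[0,1],A[0,0]+A[1,1]);return m,y
m,y=fit(cor);print('top',cor.round(4),m,y,np.linalg.norm(np.diff(cor,axis=0),axis=1))
R=np.array([[np.cos(y),-np.sin(y)],[np.sin(y),np.cos(y)]])
F=lambda p:(R.T@(np.array(p)[:2]-m)).round(4)
W=lambda a,b:(m+R@np.array([a,b])).round(4)
pv=W(.02,-.042);k=T(512,304,.089)
k2=S(637,185,.089)
print('pivot',pv,'meas',T(354,241,.047),'fix',F(T(354,241,.047)),'side',S(505,195,.047))
for q in(k,k2):
    d=F(q)-[.02,-.042];print('knob',q,F(q),np.hypot(*d),'cam',-np.arctan2(d[1],d[0]))
for q in(T(97,408,.088),T(222,409,.088),S(130,120,.088),S(262,160,.088)):print('plate',q,F(q))
print('flange',F(T(168,166,.046)),'stop',F(T(170,57,.032)))
print('gauge',T(548,480,.025))
for a in(1.97,1.5,1,.5,0):print(a,W(.02+.07*np.cos(a),-.042-.07*np.sin(a)))
E
```

```text
top [[ 0.6441  0.1499  0.015 ]
 [ 0.6427 -0.0269  0.015 ]
 [ 0.4071 -0.023   0.015 ]
 [ 0.4107  0.1524  0.015 ]] [0.52612323 0.06309906] -0.013758726237276548 [0.17681832 0.23564123 0.17540488]
pivot [0.5455 0.0208] meas [0.54500119 0.02207135 0.047     ] fix [ 0.0194 -0.0408] side [0.54293491 0.01951714 0.047     ]
knob [ 0.5157662  -0.04207282  0.089     ] [-0.0089 -0.1053] 0.06958519957577186 cam 1.9990888992583231
knob [ 0.51474184 -0.04287495  0.089     ] [-0.0099 -0.1061] 0.07073061571907881 cam 2.007252663241463
plate [0.46752138 0.13651676 0.088     ] [-0.0596  0.0726]
plate [0.46811669 0.08260654 0.088     ] [-0.0583  0.0187]
plate [0.46918713 0.13485849 0.088     ] [-0.0579  0.071 ]
plate [0.46926214 0.07945842 0.088     ] [-0.0571  0.0156]
flange [0.0511 0.0449] stop [0.1037 0.0455]
gauge [ 0.4376342  -0.07117307  0.025     ]
1.97 [ 0.5175 -0.0433]
1.5 [ 0.5495 -0.0491]
1 [ 0.5826 -0.0386]
0.5 [ 0.6065 -0.0136]
0 [0.6155 0.0199]
```

Request:
{"op": "play_rows", "data": {"targets": [[[0.47, -0.855, 0, -0.95], [0.47, -0.855, 0, -0.95], [0.47, -0.855, 0, -0.95], [0.47, -0.855, 0, -0.95], [0.47, -0.855, 0, -0.95], [0.47, -0.855, 0, -0.95], [0.47, -0.855, 0, -0.95], [0.47, -0.855, 0, -0.95]]], "grip": 0.47}}

```text
t: 1.1
tool_pos: [0.3273, 0.2986, 0.2309]
orientation: [-0.0, 0.506, 0.862, -0.0]
ft_force: [0.3, 0.2, -0.2]
gripper_width: 0.0401
grasp_force: 0.0
```

Request:
{"op": "play_rows", "data": {"targets": [[[0.47, -0.855, 0, -0.95], [0.47, -0.855, 0, -0.95], [0.47, -0.855, 0, -0.95], [0.47, -0.855, 0, -0.95], [0.47, -0.855, 0, -0.95], [0.47, -0.855, 0, -0.95], [0.47, -0.855, 0, -0.95], [0.47, -0.855, 0, -0.95]]]}}

```text
t: 2.1
tool_pos: [0.4777, 0.025, 0.2309]
orientation: [-0.0, 0.79, 0.613, -0.0]
ft_force: [-0.0, -0.4, -0.4]
gripper_width: 0.0401
grasp_force: 0.0
```

Request:
{"op": "play_rows", "data": {"targets": [[[0.47, -0.855, 0, -0.95], [0.47, -0.855, 0, -0.95], [0, 0, 0, 0], [0, 0, 0, 0]]]}}

```text
t: 2.6
tool_pos: [0.5147, -0.0418, 0.2309]
orientation: [-0.001, 0.844, 0.537, -0.0]
ft_force: [1.2, -0.5, -0.0]
gripper_width: 0.0401
grasp_force: 0.0
```

Request:
{"op": "play_rows", "data": {"targets": [[[0, 0, -0.9, 0], [0, 0, -0.9, 0], [0, 0, -0.9, 0], [0, 0, -0.9, 0], [0, 0, -0.9, 0], [0, 0, 0, 0]]]}}

```text
t: 3.35
tool_pos: [0.5125, -0.0407, 0.0483]
orientation: [-0.002, 0.843, 0.538, -0.002]
ft_force: [-0.3, 0.1, 0.8]
gripper_width: 0.0403
grasp_force: 0.0
```

```bash
python3 - <<'E'
from h import *
a=[cv2.resize(viewer.get_image('top')[150:290,280:420],(560,560),interpolation=3)]
cv2.imwrite('pics/c2.png',cv2.resize(viewer.get_image('side')[150:330,220:460],(800,600),interpolation=3))
# plan: grip-centre path; knob angle steps, lead = rear finger touches (20-7.5=12.5mm ahead)
pv=np.array([.5452,.0210]);
for th in np.arange(2.0,-.01,-.25):
    w=-th-.014;k=pv+.07*np.array([np.cos(w),np.sin(w)]);t=np.array([-np.sin(w),np.cos(w)])
    print(th.round(2),k.round(4),(k+.0125*t).round(4))
E
```

```text
2.0 [ 0.5152 -0.0422] [ 0.5265 -0.0476]
1.75 [ 0.5318 -0.0477] [ 0.544  -0.0501]
1.5 [ 0.5492 -0.0489] [ 0.5617 -0.0482]
1.25 [ 0.5663 -0.0457] [ 0.5783 -0.042 ]
1.0 [ 0.5822 -0.0384] [ 0.5928 -0.0318]
0.75 [ 0.5957 -0.0274] [ 0.6044 -0.0184]
0.5 [ 0.6062 -0.0134] [ 0.6123 -0.0025]
0.25 [0.6128 0.0027] [0.616  0.0148]
0.0 [0.6152 0.02  ] [0.6154 0.0325]
```

View pics/c2.png

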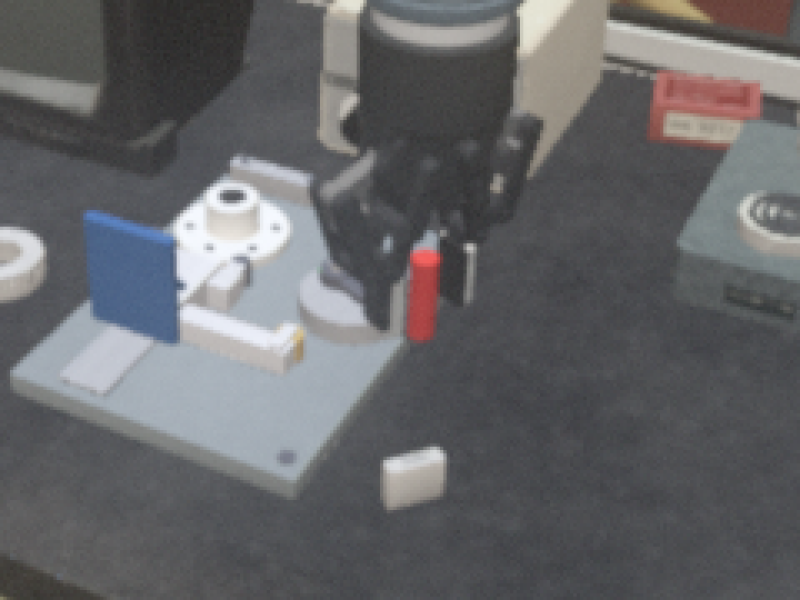

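The side crop shows the red knob (424,295) standing between the two fingers, with nothing touched. I'll push it round with the rear finger.

Request:
{"op": "play_rows", "data": {"targets": [[[0.145, -0.065, 0, 0], [0.145, -0.065, 0, 0], [0.146, -0.02, 0, 0.83], [0.146, -0.02, 0, 0.83], [0.146, -0.02, 0, 0.83], [0.148, 0.016, 0, 0.83], [0.148, 0.016, 0, 0.83], [0.148, 0.016, 0, 0.83]]]}}

```text
t: 4.45
tool_pos: [0.5617, -0.0477, 0.0525]
orientation: [-0.001, 0.685, 0.729, -0.0]
ft_force: [-6.1, 2.9, 5.8]
gripper_width: 0.0403
grasp_force: 3.3
```

```bash
cat > m.py <<'E'
from h import *
import sys
def cam():
    out=[]
    for n in('top','side'):
        im=viewer.get_image(n);h=cv2.cvtColor(im,cv2.COLOR_BGR2HSV)
        m=cv2.inRange(h,(0,150,60),(8,255,255))|cv2.inRange(h,(172,150,60),(180,255,255))
        M=np.zeros_like(m);M[160:290,255:385]=m[160:290,255:385]
        ys,xs=np.nonzero(M)
        if len(xs)<4: print(n,'no knob');continue
        z=.075 if n=='top' else .064
        p=at(n,xs.mean(),ys.mean(),z);d=p[:2]-[.5452,.021]
        print(n,len(xs),p.round(4),'r',np.hypot(*d).round(4),'cam',(-np.arctan2(d[1],d[0])-.014).round(3))
cam()
if len(sys.argv)>1: cv2.imwrite(sys.argv[1],cv2.resize(viewer.get_image('side')[150:330,220:460],(800,600),interpolation=3))
E
python3 m.py
```

```text
top no knob
side no knob
```

Request:
{"op": "play_rows", "data": {"targets": [[[0.138, 0.052, 0, 0.83], [0.138, 0.052, 0, 0.83], [0.138, 0.052, 0, 0.83], [0.121, 0.085, 0, 0.83], [0.121, 0.085, 0, 0.83], [0.121, 0.085, 0, 0.83]]]}}

```text
t: 5.3
tool_pos: [0.5925, -0.032, 0.0521]
orientation: [-0.001, 0.484, 0.875, -0.001]
ft_force: [-6.8, 0.2, 3.9]
gripper_width: 0.0403
grasp_force: 3.2
```

```bash
python3 m.py pics/c3.png
```

```text
top no knob
side no knob
```

View pics/c3.png

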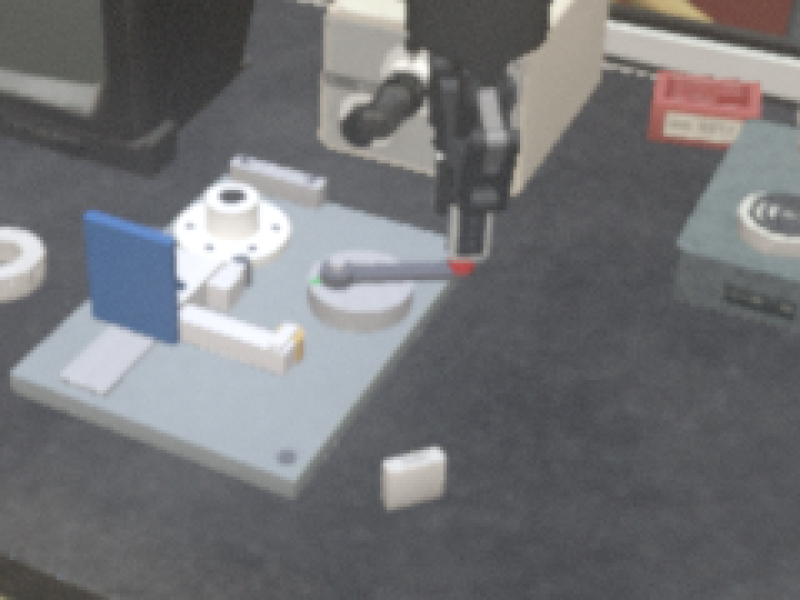

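The knob (462,267) is right under the fingers and follows the plan. Before going further I'll check how close the black spindle of the headstock is, at about (318,172) top and (337,183) side.

```bash
python3 - <<'E'
from h import *
for a,b in(((318,173),(330,186)),((318,160),(345,178))):
    o1,d1=ray('top',*a);o2,d2=ray('side',*b)
    s=np.linalg.lstsq(np.c_[d1,-d2],o2-o1,rcond=None)[0];print((o1+s[0]*d1).round(3),(o2+s[1]*d2).round(3))
E
```

```text
[0.641 0.043 0.083] [0.639 0.046 0.083]
[0.67  0.044 0.084] [0.677 0.03  0.087]
```

Request:
{"op": "play_rows", "data": {"targets": [[[0.085, 0.123, 0, 0.83], [0.085, 0.123, 0, 0.83], [0.085, 0.123, 0, 0.83], [0.048, 0.138, 0, 0.83], [0.048, 0.138, 0, 0.83], [0.048, 0.138, 0, 0.83]]]}}

```text
t: 6.2
tool_pos: [0.6104, -0.0034, 0.0521]
orientation: [0.002, 0.255, 0.967, -0.002]
ft_force: [2.3, -11.1, 0.2]
gripper_width: 0.0402
grasp_force: 3.9
```

Request:
{"op": "play_rows", "data": {"targets": [[[0.028, 0.136, 0, 0.83], [0.028, 0.136, 0, 0.83], [0.028, 0.136, 0, 0.83], [0, 0.139, 0, 0.83], [0, 0.12, 0, 0.83], [0, 0, 0, 0]]]}}

```text
t: 6.95
tool_pos: [0.6142, 0.0246, 0.0521]
orientation: [0.002, 0.05, 0.999, -0.001]
ft_force: [4.4, -5.2, -0.5]
gripper_width: 0.0406
grasp_force: 2.7
```

```bash
python3 m.py pics/c4.png
```

```text
top no knob
side no knob
```

View pics/c4.png

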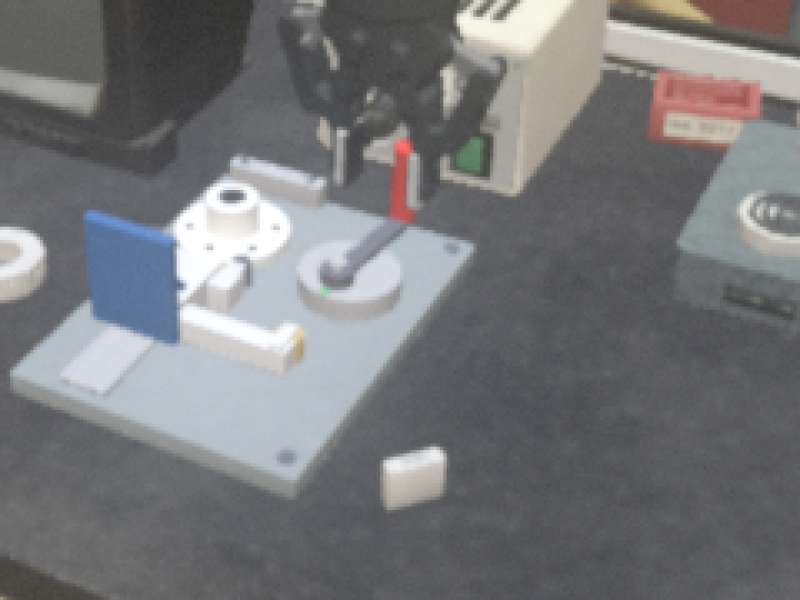

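The knob (403,180) is against the right-hand finger and the lever points nearly forward, about 0.11 rad short by the finger position. I'll finish the push, back off and lift.

Request:
{"op": "play_rows", "data": {"targets": [[[0, 0.1, 0, 0.3], [0, 0.1, 0, 0.3], [0, 0, 0, 0], [0, -0.15, 0, 0], [0, -0.15, 0, 0], [0, 0, 0.9, 0], [0, 0, 0.9, 0], [-1, 0, 0.9, 0]]]}}

```text
t: 8.1
tool_pos: [0.5727, 0.0223, 0.1591]
orientation: [-0.001, 0.02, 1.0, 0.0]
ft_force: [-0.6, 0.6, 0.8]
gripper_width: 0.04
grasp_force: 0.0
```

Request:
{"op": "play_rows", "data": {"targets": [[[-1, 0, 0.5, 0], [-1, 0, 0, 0], [-1, 0, 0, 0], [-1, 0, 0, 0], [-1, 0, 0, 0]]], "grip": 0}}

```text
t: 8.72
tool_pos: [0.3711, 0.0225, 0.1794]
orientation: [0.0, 0.02, 1.0, 0.0]
ft_force: [-0.4, -0.2, 0.1]
gripper_width: -0.0
grasp_force: 0.0
```

```bash
python3 m.py pics/c5.png; python3 - <<'E'
from h import *
cv2.imwrite('pics/t5.png',cv2.resize(viewer.get_image('top')[160:290,255:385],(600,600),interpolation=3))
E
```

```text
top 36 [0.6147 0.0208 0.075 ] r 0.0695 cam -0.011
side no knob
```

View pics/t5.png

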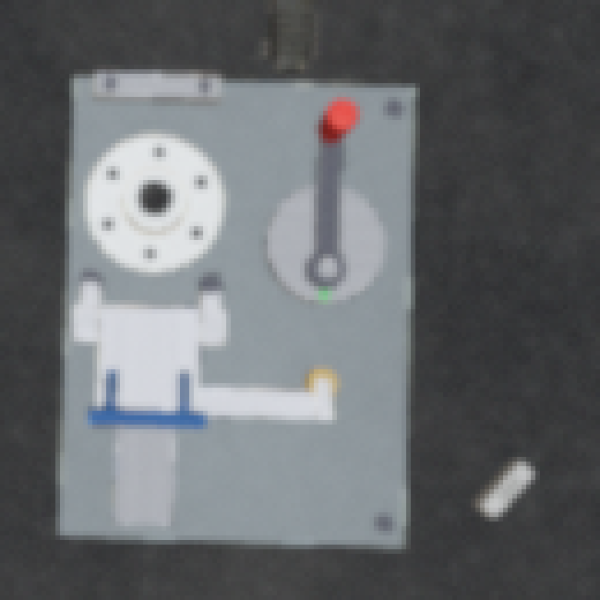

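The cam reads about -0.01 rad: the lever points forward at knob (340,113) and the green dot (324,295) faces the roller (322,380). Nothing else has moved. Next I'll go behind the blue plate with shut fingers.

Request:
{"op": "play_rows", "data": {"targets": [[[0.4, 0.54, 0, 0.05], [0.4, 0.54, 0, 0.05], [0.4, 0.54, 0, 0.05], [0.4, 0.54, 0, 0.05], [0, 0, -0.9, 0], [0, 0, -0.9, 0], [0, 0, -0.9, 0], [0, 0, 0, 0]]]}}

```text
t: 9.93
tool_pos: [0.4348, 0.1087, 0.0677]
orientation: [-0.004, 0.01, 1.0, -0.001]
ft_force: [-0.5, -1.1, 0.0]
gripper_width: -0.0001
grasp_force: 0.0
```

Request:
{"op": "play_rows", "data": {"targets": [[[0.15, 0, 0, 0], [0.15, 0, 0, 0], [0.15, 0, 0, 0], [0.1, 0, 0, 0], [0.1, 0, 0, 0], [0.1, 0, 0, 0], [0, 0, 0, 0]]]}}

```text
t: 10.8
tool_pos: [0.4668, 0.1089, 0.0711]
orientation: [0.0, 0.01, 1.0, -0.0]
ft_force: [0.5, 0.3, -0.2]
gripper_width: -0.0003
grasp_force: 0.1
```

Request:
{"op": "play_rows", "data": {"targets": [[[0.1, 0, 0, 0], [0.1, 0, 0, 0], [0.1, 0, 0, 0]]]}}

```text
t: 11.18
tool_pos: [0.4779, 0.1088, 0.0711]
orientation: [-0.001, 0.01, 1.0, -0.0]
ft_force: [-5.8, -0.5, 3.6]
gripper_width: -0.0002
grasp_force: 2.8
```

```bash
python3 m.py pics/c6.png
```

```text
top 36 [0.6147 0.0208 0.075 ] r 0.0695 cam -0.011
side no knob
```

View pics/c6.png

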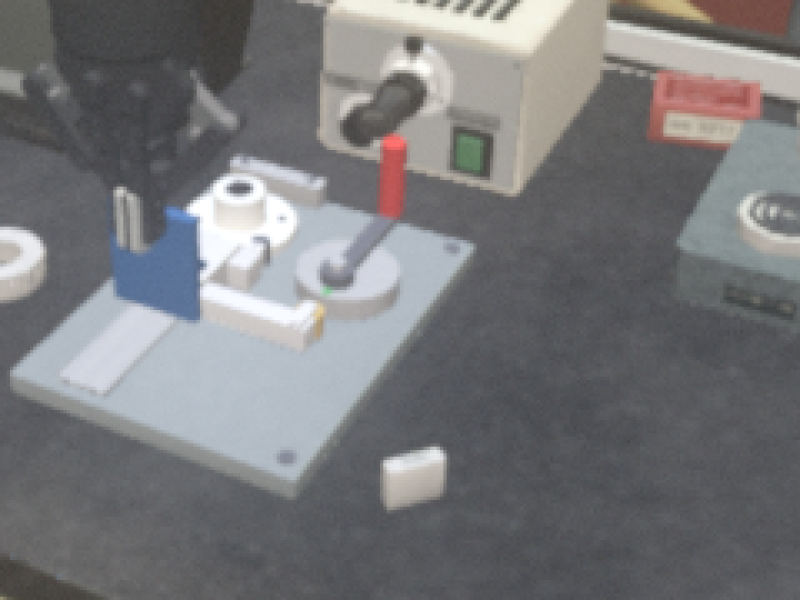

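The fingers push the blue plate (155,260). The slide and flange are moving and the roller (318,320) hasn't reached the cam. I'll continue in small steps and watch the force.

Request:
{"op": "play_rows", "data": {"targets": [[[0.08, 0, 0, 0], [0.08, 0, 0, 0]]]}}

```text
t: 11.58
tool_pos: [0.4843, 0.1088, 0.0711]
orientation: [-0.001, 0.01, 1.0, -0.0]
ft_force: [-4.9, -1.4, 3.3]
gripper_width: 0.0002
grasp_force: 2.7
```

Request:
{"op": "play_rows", "data": {"targets": [[[0.06, 0, 0, 0], [0.06, 0, 0, 0]]]}}

```text
t: 11.82
tool_pos: [0.4873, 0.1087, 0.0711]
orientation: [-0.003, 0.01, 1.0, -0.0]
ft_force: [-19.1, -1.8, 11.5]
gripper_width: -0.0001
grasp_force: 9.3
```

Request:
{"op": "play_rows", "data": {"targets": [[[0.05, 0, 0, 0]]]}}

```text
t: 11.95
tool_pos: [0.4875, 0.1087, 0.0711]
orientation: [-0.005, 0.01, 1.0, -0.001]
ft_force: [-26.1, -2.6, 14.6]
gripper_width: 0.0
grasp_force: 13.1
```

The force rose sharply at the expected home position. I'll back off and check.

Request:
{"op": "play_rows", "data": {"targets": [[[-0.3, 0, 0, 0], [-0.8, 0, 0, 0], [-0.8, 0, 0.5, 0], [-0.8, 0, 0.8, 0], [0, 0, 0.8, 0], [0, 0, 0, 0]]]}}

```text
t: 12.7
tool_pos: [0.3851, 0.1093, 0.1584]
orientation: [0.004, 0.01, 1.0, 0.001]
ft_force: [0.5, -0.1, -0.2]
gripper_width: 0.0002
grasp_force: 0.0
```

```bash
python3 m.py; python3 - <<'E'
from h import *
a=cv2.resize(viewer.get_image('top')[165:285,260:360],(375,450),interpolation=3)
b=cv2.resize(viewer.get_image('side')[190:290,255:350],(425,450),interpolation=3)
cv2.imwrite('pics/f.png',np.hstack([a,b]))
E
```

```text
top 36 [0.6147 0.0208 0.075 ] r 0.0695 cam -0.011
side no knob
```

View pics/f.png

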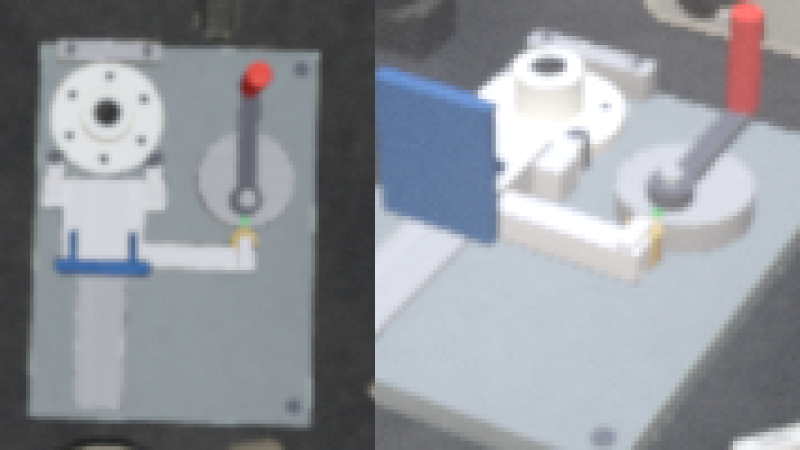

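The flange rim (107,62) meets the stop (108,55), the fork is against the flange, and the roller (245,238) sits at the cam's low point. The arm is clear, so I'll hand in.

```bash
python3 -c "from rig import order;print(order.close_job())"
```

```text
the job is handed in; nothing more can be done
None
```

The job is handed in at about 13 s: the cam is at its low point (about -0.01 rad), and the slide is home with the flange pressed against the stop. The flange was never touched by the fingers, the bystanders were left alone, and no verdict came back.

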